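Take the pressure cap off the steam cleaner

ROBOT

A 7-joint arm with a two-finger parallel gripper is mounted at the origin on the work surface. World frame = base frame: x ahead of the robot, y to its left, z up, the work surface at z = 0. Lengths are in m, angles in rad, forces in N, time in s.
With the tool pointing down it reaches from about 0.425 to 0.925 m from the base axis. Payload 6.8 kg.
Tool frame: the origin (TCP) lies at the very end of the fingers, on their centre line; the grasp point (between the pads) lies 19 mm behind it; z points along the fingers, y is the line along which they close (so a half turn about z gives the same grasp; the last joint's range is limited). The gripper opens to 85 mm and grips with 20 to 120 N. Pads are 22 mm wide; open, the fingers measure 114 mm over their backs; the gripper's body (76 mm by 85 mm) begins 54 mm behind the grasp point. The pads swing forward as they close: fully open they stand 13 mm farther back than shut.
Start: joints at [-1.22, 0.477, 0.022, 1.555, -0.011, 1.109, -0.083], TCP at [0.299, 0.605, 0.231] pointing down, gripper open.
Joint ranges: [-2.96, 2.96], [-0.34, 2.1], [-1.41, 1.46], [0.24, 2.44], [-1.37, 4.51], [0.17, 1.92], [-2.96, 2.96]. Speed limits (rad/s): [2.39, 2.39, 3.14, 3.14, 3.14, 3.14, 3.14].

INTERFACE

Orientations are given as a rotation vector (axis times angle).
In Python, from bench import get_obs, viewer, r gives the robot as it stands. The module is installed in compiled form; this text tells all that it offers.
- The arm moves only by the tool play_rows, never from a script. Its argument "commands" is a list that holds one entry, the list of rows, each a list of 5 numbers: the gripper's target within -1 to 1 (shut at 1, half-way at 0, fully open at -1), then the shift along the tool's x, y, z scaled (see below), then the turn about the tool's z scaled (see below). A call has 1 to 12 rows; each row is the pose to reach, as a shift and turn from the pose commanded when the call began, along the tool's axes at that moment; what a row does not reach only later rows make up. The controller multiplies each number of a shift by 0.2 m and each number of a turn by pi/2 rad. A row lasts 1/12 s, in which the tool goes at most 41.7 mm and 7.16 degrees, less where a joint would pass 70% of its speed; a pose out of reach is approached as far as the arm can. A call with a number of a shift or a turn outside -1 to 1 is refused whole. A call with a gripper value outside its range is refused whole. The fingers move at their own pace and stop on an object; "grip_force" is the grip in N (left out, the last holds). Time passes only in rows, so rows that repeat a pose let the fingers close. It gives the time, the measured TCP pose, the force, the opening and the grip force at its end, in the units of the state.
- get_obs(): the state, without advancing time (a new reading comes with each control period).
- viewer.grab_frame(name): name is "scene" or "top" or "wrist"; returns a dict with "pixels" (384x512x3 uint8, red, green, blue), "fovy" (degrees; the focal length in pixels is half the picture's height over the tangent of half this angle, whatever the lens; pixels are square), "cx", "cy" (the principal point, pixels), "world_to_cam" (4x4, takes a point from world to camera coordinates); the wrist camera has in their place "hand_eye" (4x4, takes a point from camera to tool coordinates, whose origin is the TCP and whose axes are the flange's). Camera axes: x right, y up, looking along -z (the intrinsics and any distortion apply to the point x, -y, -z); pixel columns grow to the right and rows downward; lengths in m; the calibration is good to about 2 mm. A picture is of the moment at which its call begins: read the wrist's pose just before it. There is no depth.
- r.hand_in(): hands the job in; it is judged then, once.
Trained networks look in a picture, given as the dict that the camera call returned (one of the last four; its "shot" number tells which), for a name from the list of things; names that differ only in an ending like _2 or _b are one class to them, and where a whole thing is asked for, a point or a joint stands for the part that bears it (a point fixed in the world has none). Each returns a list of dicts, best first, with "score" (0 to 1); they miss things now and then, are a little off and sometimes report something else, mostly with a low value. They report only what shows in the picture. A call takes as long as a camera call. They do not tell look-alikes from the thing itself.
- viewer.trace(picture, thing): "pixels" (384x512 bool, what is visible of it) and "rect" ([left, top, right, bottom] in pixels, round what is visible of it).
The state is a dict: "clock": time; "joints": joint angles; "qvel": joint speeds; "tau": joint torques, N m; "tcp_pos": TCP position; "orientation": TCP orientation; "contact_force": force on the tool from outside, world axes, zero at the start; "moment": the same for the moment, N m; "grip_width": finger opening in m; "gripper_force": force on a finger pad.
Only numpy, scipy, OpenCV 4.12 (cv2) and the standard library are available. Lean on these libraries where they do the work, as an engineer would, in place of code of your own. Each camera call takes 0.05 s, during which the arm holds its last target. There are 200 camera calls.

TASK

The steam cleaner has to be refilled: by its bar, turn the red pressure cap anticlockwise to its first stop, press it down there, turn it on under pressure to the second stop where it springs free, then lift it off and stand it upright on its foot in the dark metal tray. Do not force the cap against its stops or hammer it to the bottom, set it down gently rather than dropping it, and leave the other things on the counter where they are.

Things in the scene. Friction and masses are not known exactly. Their poses are not given: they have to be found in the camera images.
- steamer: Yellow steam cleaner fixed to the counter, 200 x 150 x 105 mm, with a carrying handle on its +x end (bar 118 mm high, 90 mm from the neck). Origin under the neck at counter height, z up. The cap's neck stands upright over the origin, its foot 105 mm up.
- cap: Loose red cap, 100 g, on the neck: disc 68 mm across with a flat-sided grip bar 60 mm long (own x), 20 mm wide (own y), 28 mm tall, white dot on its +x end. Origin on the axis at the underside of the steel foot (30 mm stem, two lugs along own x, 50 mm over both). Above the origin: disc's upper face 26 mm, bar's top 54 mm. z up; turning about +z (anticlockwise from above) opens it.
- cap_grip (a point): Point on the cap's axis 47 mm above the cap's origin, 7 mm under the bar's top: where to hold it (gripper closing along the cap's y); the fingertips then just clear the disc. Friction alone takes up to about 0.15 N m to turn; a stop is felt from 0.25 N m on, 0.5 N m is too much. All contact forces of the cap on neck, stops and bottom together must stay under 55 N.
- neck (a point): Foot of the steel neck, on the cap's axis, 105 mm above the counter. Closed, the cap's origin is 11 mm above it and a spring pushes the cap up with 5 N. The first stop lies 0.05 to 0.75 rad anticlockwise of the start; it differs each time, cannot be seen, only felt as a rise of the turning moment. Short of it the cap goes down only 1.5 mm, onto a hard shelf.
- neck_rim (a point): Centre of the neck's open rim, 21 mm above its foot. Within 0.06 rad of the first stop the cap can be pressed: over 4 mm needed, hard bottom at 8 mm, spring 5 N rising 0.6 N per mm. Held 5 to 7 mm down it turns on below the stop to the hard second stop, 0.75 rad past the first; from 0.65 rad on the spring lifts it 4 mm and it comes straight up, free after 15 mm.
- tray: Dark metal tray fixed to the counter, 170 (own x) x 140 (own y) x 15 mm with 4 mm walls; origin at the centre of its underside, inner floor 4 mm above the counter. The cap standing on it has its origin 4 mm above the counter; it must stand with its axis within 60 mm (own x) and 45 mm (own y) of the tray's centre.
- mug: A blue ceramic mug, 76 mm across, 90 mm tall, a bystander to leave alone; origin under its centre.
- shaker: A small steel salt shaker, 32 mm across, 70 mm tall, a bystander to leave alone; origin under its centre.
- spoon: A spoon lying between the steam cleaner and the tray, a bystander to leave alone; origin under its centre.
- beaker: A clear plastic beaker, 80 mm across, 100 mm tall, a bystander to leave alone; origin under its centre.
- sponge: A green sponge block, 90 x 60 x 30 mm, a bystander to leave alone; origin under its centre.
There are look-alikes about, which are no part of the job. What is meant by the cap is not green, and is the larger of those in its own colour.

How it is judged:
On the way, in this order (a step that is already met when the one before it is completed fails the run):
1. the cap is pressed down more than 4 mm (at the first stop) (z of cap in the frame of steamer below 0.1118 m), for 0.1 s.
2. the cap is released and lifted clear of the neck (z of cap in the frame of steamer above 0.136 m), for 0.1 s.
At the end, for the whole second after the job is handed in: The cap stands upright (within 0.12 rad) and at rest on its foot on the tray's floor, its axis within 60 mm (tray x) and 45 mm (tray y) of the tray's centre (x of cap in the frame of tray between -0.06 and 0.06 m and y of cap in the frame of tray between -0.045 and 0.045 m and height (world z) of cap below 0.008 m and angle between cap's own z axis and vertical below 0.12 rad and linear speed of cap below 0.02 m/s); the robot touches nothing.
It fails at once if the cap is forced: its contact forces on the neck, stops and bottom exceed 55 N (contact force between cap and steamer above 55 N).
It fails at once if the cap is dropped or banged down: within 20 mm of the counter it moves faster than 0.5 m/s (height (world z) of cap below 0.02 m and linear speed of cap above 0.5 m/s).
It fails at once if a bystander (mug, shaker, spoon, beaker or sponge) is moved more than 30 mm (distance of any of mug, shaker, spoon, beaker, sponge from where it was at the start of the episode above 0.03 m).
It also fails if it takes over 72 s, if anything falls off the work surface, if the arm or the gripper's body presses on something with over 40 N, if the wrist force passes 120 N, or if a joint passes its speed limit or range.

## Working session

There is one attempt and no reset: what is moved stays moved. The work goes in short steps, Python scripts to look and compute and a tool call to move; the robot and the scene stay as the last step left them, time stands still between calls to the robot, and variables do not carry over. Pictures are saved under pics/ and viewed, at most 10 in all, crops included, and the job is handed in when it is done.

Besides the shell and the picture viewer there is one more tool, called by a JSON object that holds its "method" and its "body", one argument or row to a line. play_rows: Moves the arm, as the interface text tells. Shifts and turns lie within -1 to 1; 1 stands for 0.2 m of shift or pi/2 rad of turn. Its arguments: {"type":"object","properties":{"commands":{"type":"array","items":{"type":"array","items":{"type":"array","items":{"type":"number","minimum":-1,"maximum":1}}}},"grip_force":{"type":"number"}},"required":["commands"]}

```bash
mkdir -p pics; cat > h.py <<'E'
import numpy as np, cv2
from bench import get_obs, viewer, r
from scipy.spatial.transform import Rotation as R
def ray(f,u,v,T=None):
    fl=f["pixels"].shape[0]/2/np.tan(np.radians(f["fovy"])/2)
    d=np.array([(u-f["cx"])/fl,-(v-f["cy"])/fl,-1])
    M=np.linalg.inv(f["world_to_cam"]) if T is None else T
    return M[:3,3],M[:3,:3]@d
def atz(f,u,v,z,T=None):
    o,d=ray(f,u,v,T); return o+d*(z-o[2])/d[2]
def wristT(f,o):
    T=np.eye(4);T[:3,:3]=R.from_rotvec(o["orientation"]).as_matrix();T[:3,3]=o["tcp_pos"]
    return T@f["hand_eye"]
def proj(f,p,T=None):
    W=f["world_to_cam"] if T is None else np.linalg.inv(T)
    c=W[:3,:3]@np.array(p)+W[:3,3]
    fl=f["pixels"].shape[0]/2/np.tan(np.radians(f["fovy"])/2)
    return f["cx"]-fl*c[0]/c[2], f["cy"]+fl*c[1]/c[2]
def save(f,n): cv2.imwrite("pics/"+n,f["pixels"][:,:,::-1])
E
python3 - <<'E'
from h import *
o=get_obs();print(o)
a=viewer.grab_frame("scene");b=viewer.grab_frame("top")
print({k:v for k,v in b.items() if k!="pixels"});print(a["fovy"],a["cx"],a["cy"],[k for k in a])
cv2.imwrite("pics/a.png",cv2.resize(np.vstack([a["pixels"],b["pixels"]])[:,:,::-1],(400,600)) if 0 else b["pixels"][:,:,::-1]);save(a,"s.png")
for n in ["cap","steamer","tray","mug","shaker","spoon","beaker","sponge"]:
  for nm,f in (("scene",a),("top",b)):
    print(n,nm,[(np.round(x["score"],2),x["rect"]) for x in viewer.trace(f,n)])
E
```

```text
{'clock': 0.0, 'joints': array([-1.22010142,  0.4778017 ,  0.02232765,  1.55643318, -0.0114525 ,
        1.10928491, -0.08308523]), 'qvel': array([ 7.05408296e-04, -6.53930109e-04, -4.86934414e-05, -1.03648703e-03,
        7.40872785e-04,  2.03667034e-03, -4.75371568e-04]), 'tau': array([ 8.91400396e-04, -5.96455944e+01,  1.60799704e+00, -2.81196356e+01,
        1.23027698e-02,  9.35557997e-03, -7.02034527e-05]), 'tcp_pos': array([0.29869805, 0.60466945, 0.23033213]), 'orientation': array([-7.14209374e-01, -3.05908241e+00,  2.80032949e-03]), 'contact_force': array([ 0.76713962, -0.42951748, -0.05532369]), 'moment': array([-0.04502792, -0.02369174, -0.0131802 ]), 'gripper_force': 0.0, 'grip_width': 0.085681599624479}
{'fovy': 56.870969689825046, 'cx': 252.50948146105458, 'cy': 196.03714949264116, 'world_to_cam': array([[-0.00536042, -0.99998147,  0.00288463, -0.03374063],
       [ 0.97719737, -0.00462592,  0.21228262, -0.57392692],
       [-0.21226534,  0.00395678,  0.97720406, -1.24846795],
       [ 0.        ,  0.        ,  0.        ,  1.        ]]), 'shot': 2}
42.26585727016032 26
[... 781 characters left out ...]
4(0.29), [260.2, 184.3, 281.7, 240.5])]
mug top [(np.float64(0.67), [110.2, 229.1, 139.4, 252.8]), (np.float64(0.43), [269.7, 179.2, 313.1, 233.2])]
shaker scene [(np.float64(0.63), [260.3, 249.6, 271.3, 266.3])]
shaker top [(np.float64(0.64), [238.7, 159.8, 251.0, 171.1])]
spoon scene [(np.float64(0.92), [262.2, 182.7, 281.6, 243.1])]
spoon top [(np.float64(0.65), [235.5, 182.8, 248.9, 231.4])]
beaker scene [(np.float64(0.69), [129.4, 139.7, 162.6, 175.8])]
beaker top [(np.float64(0.75), [345.3, 228.0, 374.1, 246.0]), (np.float64(0.29), [155.9, 163.5, 213.8, 233.1])]
sponge scene [(np.float64(0.63), [104.1, 196.8, 123.4, 225.1])]
sponge top [(np.float64(0.61), [348.9, 176.1, 371.6, 207.6])]
```

```bash
python3 - <<'E'
import cv2,numpy as np
b=cv2.imread("pics/a.png")[140:270,100:390];s=cv2.imread("pics/s.png")[130:280,90:470]
b=cv2.resize(b,(640,287),interpolation=2);s=cv2.resize(s,(640,253),interpolation=2)
cv2.imwrite("pics/v1.png",np.vstack([b,s]))
E
```

```text
(no output)
```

View pics/v1.png

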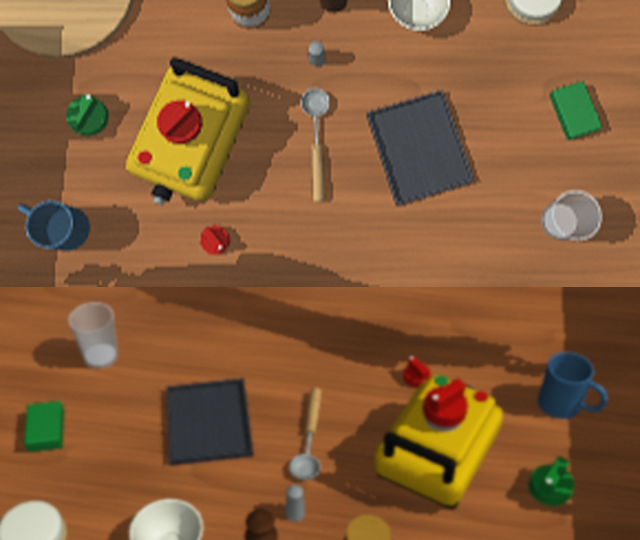

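The candidates in the top view are the red cap on the steamer (~180,196), a small loose red cap (~197,248) and a green cap (~139,192). I choose the one on the steamer: it is red and the larger of the two reds. A close-up will check this.

```bash
cat > loc.py <<'E'
from h import *
def redcap(f,near,rad=60):
    p=f["pixels"].astype(int);m=((p[...,0]>90)&(p[...,1]<60)&(p[...,2]<70)).astype(np.uint8)
    n,l,s,c=cv2.connectedComponentsWithStats(m);k=[i for i in range(1,n) if s[i,4]>60 and np.hypot(*(c[i]-near))<rad]
    return l==max(k,key=lambda i:s[i,4])
E
python3 - <<'E'
from loc import *
o=get_obs()
for nm in("top","scene"):
    f=viewer.grab_frame(nm)
    t=viewer.trace(f,"cap")
    for x in t:
        c=[(x["rect"][0]+x["rect"][2])/2,(x["rect"][1]+x["rect"][3])/2]; print(nm,x["score"],atz(f,*c,.145))
    for z,n in((.05,"steamer"),(.01,"tray")):
        x=viewer.trace(f,n)[0];ys,xs=np.nonzero(x["pixels"]);print(n,[atz(f,a,b,z).round(3) for a,b in cv2.boxPoints(cv2.minAreaRect(np.c_[xs,ys].astype(np.float32)))], atz(f,xs.mean(),ys.mean(),z))
    if nm=="top": print("handle", atz(f,171+8,168+0,.118),atz(f,207,182,.118))
    for n,z in (("mug",.05),("shaker",.07),("beaker",.05)):
        x=viewer.trace(f,n)[0]["rect"];print(n,atz(f,(x[0]+x[2])/2,(x[1]+x[3])/2,z).round(3))
w=viewer.grab_frame("wrist");print(w["hand_eye"],w["fovy"])
E
```

```text
top 0.72 [0.55241686 0.22282264 0.145     ]
top 0.68 [0.57194716 0.34977963 0.145     ]
top 0.42 [0.54876482 0.19615203 0.145     ]
top 0.4 [ 0.40198447 -0.39398317  0.145     ]
steamer [array([0.477, 0.332, 0.05 ]), array([0.703, 0.242, 0.05 ]), array([0.635, 0.098, 0.05 ]), array([0.414, 0.192, 0.05 ])] [0.55992426 0.21257139 0.05      ]
tray [array([ 0.603, -0.085,  0.01 ]), array([ 0.65 , -0.225,  0.01 ]), array([ 0.482, -0.273,  0.01 ]), array([ 0.438, -0.137,  0.01 ])] [ 0.54229866 -0.17939564  0.01      ]
handle [0.66581733 0.22707441 0.118     ] [0.61344175 0.12540447 0.118     ]
mug [0.409 0.427 0.05 ]
shaker [ 0.696 -0.002  0.07 ]
beaker [ 0.413 -0.421  0.05 ]
scene 0.67 [0.5697276  0.21590635 0.145     ]
scene 0.63 [0.50473031 0.17120486 0.145     ]
scene 0.63 [0.69920675 0.37120775 0.145     ]
steamer [array([0.64 , 0.107, 0.05 ]), array([0.385, 0.187, 0.05 ]), array([0.474, 0.335, 0.05 ]), array([0.709, 0.244, 0.05 ])] [0.57897249 0.21739624 0.05      ]
tray [array([ 0.479, -0.277,  0.01 ]), array([ 0.433, -0.131,  0.01 ]), array([ 0.613, -0.079,  0.01 ]), array([ 0.654, -0.214,  0.01 ])] [ 0.55067809 -0.17359705  0.01      ]
mug [0.415 0.439 0.05 ]
shaker [0.739 0.008 0.07 ]
beaker [ 0.414 -0.42   0.05 ]
[[-9.20140485e-04  9.45251332e-01  3.26341956e-01  8.37611616e-02]
 [ 9.99999462e-01  7.13690080e-04  7.52350370e-04 -6.05136826e-04]
 [ 4.78253173e-04  3.26342473e-01 -9.45251481e-01 -1.42312273e-01]
 [ 0.00000000e+00  0.00000000e+00  0.00000000e+00  1.00000000e+00]] 71.51573763733812
```

{"method": "play_rows", "body": {
  "commands": [
    [[-1,-1,-0.58,-0.2,0],[-1,-1,-0.58,-0.2,0],[-1,-1,-0.58,-0.2,0],[-1,-1,-0.58,-0.2,0],[-1,-1,-0.58,-0.2,0],[-1,-1,-0.58,-0.2,0],[-1,-1,-0.58,-0.2,0]]
  ]
}}

```text
clock: 2.23
tcp_pos: [0.4325, 0.4061, 0.273]
orientation: [0.73, 3.052, -0.0]
contact_force: [0.6, -0.6, 0.1]
grip_width: 0.0855
gripper_force: 0.0
```

{"method": "play_rows", "body": {
  "commands": [
    [[-1,-0.98,-0.57,0,0],[-1,-0.98,-0.57,0,0],[-1,-0.98,-0.57,0,0],[-1,-0.98,-0.57,0,0],[-1,-0.98,-0.57,0,0],[-1,-0.98,-0.57,0,0],[-1,-0.98,-0.57,0,0],[-1,-0.98,-0.57,0,0]]
  ]
}}

```text
clock: 2.9
tcp_pos: [0.5527, 0.2227, 0.2713]
orientation: [0.719, 3.058, 0.0]
contact_force: [-1.1, 0.4, -0.1]
grip_width: 0.0851
gripper_force: 0.0
```

```bash
python3 - <<'E'
from loc import *
o=get_obs();f=viewer.grab_frame("wrist");save(f,"w1.png");np.savez("w1",T=wristT(f,o))
print(o["clock"],o["tcp_pos"],o["orientation"],o["joints"].round(2),o["contact_force"],o["moment"])
print([(x["score"],x["rect"]) for x in viewer.trace(f,"cap")])
E
```

```text
2.9 [0.55265849 0.22265779 0.27129488] [7.18593410e-01 3.05826424e+00 1.75817353e-04] [-0.64  0.31  0.19  1.72 -0.06  1.12  0.68] [-1.07946332  0.41312356 -0.12403821] [-0.0132563  -0.01552445 -0.02318792]
[(0.94, [355.5, 111.3, 409.6, 159.3]), (0.81, [224.4, 158.6, 291.3, 231.5]), (0.74, [197.1, 72.9, 312.1, 268.8]), (0.63, [148.2, 46.3, 189.8, 84.7])]
```

View pics/w1.png

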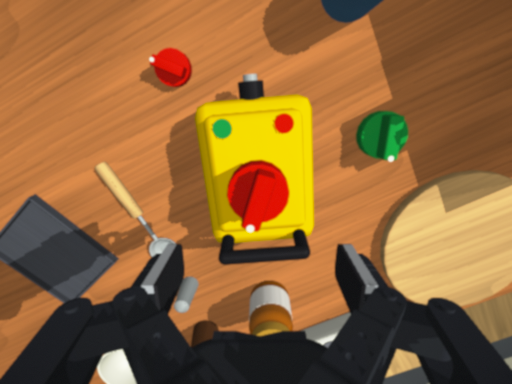

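The close-up confirms it: a big red cap on the steamer at (258,192), bar pointing at the white dot (250,229). The look-alikes are a small red cap at (172,67), a green one at (383,134) and painted dots. Now I fit the pose.

```bash
python3 - <<'E'
from loc import *
from scipy.optimize import minimize
o=get_obs();F=[];
f=viewer.grab_frame("wrist");F.append((f,wristT(f,o),np.array([258,192])))
f=viewer.grab_frame("top");F.append((f,None,np.array([180,196])))
th=np.linspace(0,2*np.pi,60)
def model(x,y,a):
    P=[[x+.034*np.cos(t),y+.034*np.sin(t),z] for t in th for z in(.130,.142)]
    c,s=np.cos(a),np.sin(a)
    B=[[x+c*u-s*v,y+s*u+c*v,z] for u in(-.03,.03) for v in(-.01,.01) for z in(.142,.170)]
    return P,B
S=4
def iou(p,fs):
    t=0
    for f,T,n in fs:
        m=np.zeros((384*S,512*S),np.uint8)
        for Q in model(*p):
            q=np.array([proj(f,w,T) for w in Q])*S+S/2
            cv2.fillConvexPoly(m,cv2.convexHull(q.astype(np.int32)),1)
        g=cv2.resize(redcap(f,n,25).astype(np.uint8),None,fx=S,fy=S,interpolation=0)
        t+=(m&g).sum()/(m|g).sum()
    return -t
f,T,_=F[0];d=atz(f,250,229,.16,T);c=atz(f,258,192,.15,T)
yaw=np.arctan2(*(d-c)[1::-1]) ;print(c,d,yaw)
for fs in(F[:1],F):
  res=minimize(iou,[c[0],c[1],yaw],args=(fs,),method="Nelder-Mead",options=dict(initial_simplex=[[c[0]+i,c[1]+j,yaw+k] for i,j,k in((0,0,0),(.006,0,0),(0,.006,0),(0,0,.15))],maxiter=60))
  print(res.x,res.fun)
  d=atz(f,250,229,.16,T);print("dot",np.arctan2(d[1]-res.x[1],d[0]-res.x[0]),np.hypot(*(d[:2]-res.x[:2])))
Rm=R.from_rotvec(o["orientation"]).as_matrix();print(Rm.round(3))
# dot pixel centroid
p=f["pixels"].astype(int);m=(p.min(2)>170);ys,xs=np.nonzero(m[215:240,235:265]);print(xs.mean()+235,ys.mean()+215)
E
```

```text
[0.55798984 0.21993284 0.15      ] [0.58830079 0.19554969 0.16      ] -0.6774387448333619
[ 0.56333557  0.21405403 -0.72731872] -0.9123671497584541
dot -0.6378485898667775 0.031075278302170294
[ 0.56298314  0.21360386 -0.74358155] -1.329031300132802
dot -0.6194680060175863 0.03109560376753326
[[-0.897  0.441 -0.001]
 [ 0.441  0.897  0.001]
 [ 0.001  0.001 -1.   ]]
247.75 230.79545454545453
```

{"method": "play_rows", "body": {
  "commands": [
    [[-1,-0.065,-0.015,0.15,0.17],[-1,-0.065,-0.015,0.15,0.17],[-1,-0.065,-0.015,0.15,0.17],[-1,-0.065,-0.015,0.15,0.17],[-1,-0.065,-0.015,0.15,0.17]]
  ]
}}

```text
clock: 3.52
tcp_pos: [0.5624, 0.2166, 0.242]
orientation: [1.107, 2.939, 0.002]
contact_force: [-0.4, 0.7, -0.8]
grip_width: 0.0855
gripper_force: 0.0
```

```bash
python3 - <<'E'
from loc import *
from scipy.optimize import minimize
o=get_obs();f=viewer.grab_frame("wrist");T=wristT(f,o)
print(o["tcp_pos"],o["joints"].round(2),R.from_rotvec(o["orientation"]).as_matrix().round(3)[0])
u,v=proj(f,[.563,.2138,.15],T);print(u,v)
g0=redcap(f,np.array([u,v]),40)
p=f["pixels"].astype(int);
w=(p.min(2)>150).astype(np.uint8);n,l,s,c=cv2.connectedComponentsWithStats(w)
for i in range(1,n):
    if np.hypot(*(c[i]-[u,v]))<80 and s[i,4]>4: print("white",c[i],s[i,4],[atz(f,*c[i],z,T).round(4) for z in(.16,.17)])
exec(open("fit.py").read()) if 0 else None
th=np.linspace(0,2*np.pi,60);S=4
G=cv2.resize(g0.astype(np.uint8),None,fx=S,fy=S,interpolation=0)
def iou(q):
    x,y,a=q;c_,s_=np.cos(a),np.sin(a);m=np.zeros_like(G)
    for Q in ([[x+.034*np.cos(t),y+.034*np.sin(t),z] for t in th for z in(.130,.142)],[[x+c_*i-s_*j,y+s_*i+c_*j,z] for i in(-.03,.03) for j in(-.01,.01) for z in(.142,.170)]):
        k=np.array([proj(f,e,T) for e in Q])*S+S/2;cv2.fillConvexPoly(m,cv2.convexHull(k.astype(np.int32)),1)
    return -(m&G).sum()/(m|G).sum()
x0=np.array([.563,.2138,-.73])
r_=minimize(iou,x0,method="Nelder-Mead",options=dict(initial_simplex=x0+np.array([[0,0,0],[.005,0,0],[0,.005,0],[0,0,.15]]),maxiter=80));print(r_.x,r_.fun)
im=f["pixels"][:,:,::-1].copy();x,y,a=r_.x
for i,j in((-.03,-.01),(.03,-.01),(.03,.01),(-.03,.01)):
    cv2.circle(im,tuple(int(round(t)) for t in proj(f,[x+np.cos(a)*i-np.sin(a)*j,y+np.sin(a)*i+np.cos(a)*j,.17],T)),1,(255,255,0),-1)
u,v=int(u),int(v)
cv2.imwrite("pics/w2.png",cv2.resize(im[max(0,v-70):v+70,u-90:u+90],None,fx=4,fy=4,interpolation=cv2.INTER_NEAREST))
E
```

```text
[0.56235658 0.21655745 0.24204046] [-0.66  0.35  0.24  1.74 -0.09  1.06  0.46] [-0.751  0.66   0.001]
257.9050542616338 195.95727044449512
white [258.16393443 233.26229508] 61 [array([0.5885, 0.1917, 0.16  ]), array([0.5845, 0.1952, 0.17  ])]
[ 0.62633333  0.2838     -1.48      ] 0.0<stdin>:18: RuntimeWarning: overflow encountered in scalar negative
```

View pics/w2.png

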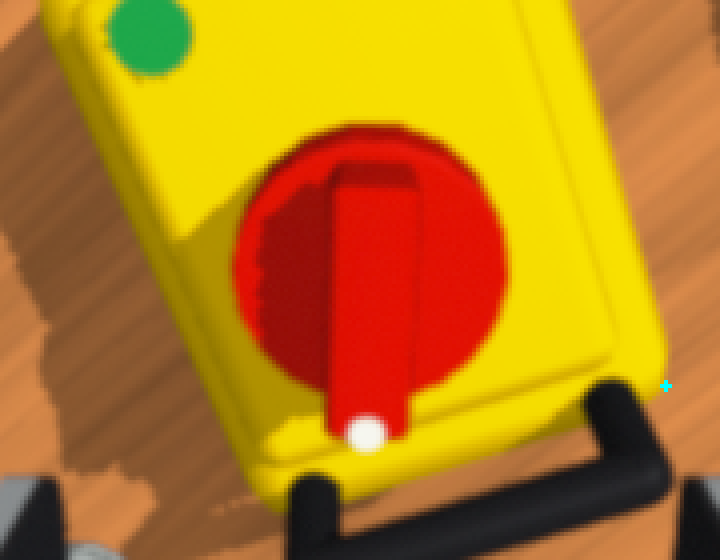

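```bash
cat > fit.py <<'E'
from loc import *
from scipy.optimize import minimize
def fit(x0,dz=0,vmin=0):
    o=get_obs();f=viewer.grab_frame("wrist");T=wristT(f,o)
    g0=redcap(f,np.array(proj(f,[x0[0],x0[1],.15+dz],T)),40)
    th=np.linspace(0,2*np.pi,60);S=4
    G=cv2.resize(g0.astype(np.uint8),None,fx=S,fy=S,interpolation=0)
    def iou(q):
        x,y,a=q;c_,s_=np.cos(a),np.sin(a);m=np.zeros_like(G)
        for Q in ([[x+.034*np.cos(t),y+.034*np.sin(t),z+dz] for t in th for z in(.132,.142)],[[x+c_*i-s_*j,y+s_*i+c_*j,z+dz] for i in(-.03,.03) for j in(-.01,.01) for z in(.142,.170)]):
            k=np.array([proj(f,e,T) for e in Q])*S+S/2;cv2.fillConvexPoly(m,cv2.convexHull(k.astype(np.int32)),1)
        return -float((m&G).sum())/float((m|G).sum())
    x0=np.array(x0)
    q=minimize(iou,x0,method="Nelder-Mead",options=dict(initial_simplex=x0+np.array([[0,0,0],[.005,0,0],[0,.005,0],[0,0,.15]]),maxiter=80))
    return o,f,T,q
E
python3 - <<'E'
from fit import *
o,f,T,q=fit([.563,.2138,-.73]);print(q.x,q.fun)
M=R.from_rotvec(o["orientation"]).as_matrix();tx=M[:,0]
d=atz(f,258.16+0,233.26,.16,T);print("dot yaw",np.arctan2(d[1]-q.x[1],d[0]-q.x[0]))
print("tool x ang",np.arctan2(tx[1],tx[0])-np.pi, "delta tool", M.T@(np.r_[q.x[:2],.144]-o["tcp_pos"]),o["moment"],o["contact_force"])
for z in(.14,.17):
  # edges of bar/disc in crop px: u=u0+px/4
  e=lambda cx,cy: atz(f,257-90+cx/4,195-70+cy/4,z,T)
  print(z,[e(*k).round(4) for k in((330,435),(405,435),(333,185),(417,185),(234,268),(507,268))])
E
```

```text
[ 0.5637368   0.21458304 -0.73702764] -0.919483958371821
dot yaw -0.7486171943143489
tool x ang -0.7214211572835612 delta tool [-0.00208697 -0.00066573  0.09815494] [0.06307664 0.00805133 0.00395824] [0.23590156 0.49487723 0.61853479]
0.14 [array([0.5912, 0.1773, 0.14  ]), array([0.6039, 0.1917, 0.14  ]), array([0.5425, 0.2222, 0.14  ]), array([0.5556, 0.2371, 0.14  ]), array([0.542 , 0.1902, 0.14  ]), array([0.5859, 0.24  , 0.14  ])]
0.17 [array([0.5799, 0.1888, 0.17  ]), array([0.5911, 0.2015, 0.17  ]), array([0.5372, 0.2282, 0.17  ]), array([0.5487, 0.2413, 0.17  ]), array([0.5368, 0.2002, 0.17  ]), array([0.5752, 0.2438, 0.17  ])]
```

{"method": "play_rows", "body": {
  "commands": [
    [[-1,-0.01,-0.003,0.37,0.012],[-1,-0.01,-0.003,0.37,0.012],[-1,-0.01,-0.003,0.37,0.012],[-1,-0.01,-0.003,0.37,0.012],[-1,-0.01,-0.003,0.37,0.012],[-1,-0.01,-0.003,0.37,0.012]]
  ]
}}

```text
clock: 4.12
tcp_pos: [0.5651, 0.2141, 0.1698]
orientation: [1.141, 2.924, 0.005]
contact_force: [0.1, -0.3, 0.6]
grip_width: 0.0852
gripper_force: 0.0
```

```bash
python3 - <<'E'
from fit import *
o,f,T,q=fit([.564,.2148,-.74]);print(q.x,q.fun);save(f,"w3.png")
M=R.from_rotvec(o["orientation"]).as_matrix();tx=M[:,0]
print(o["tcp_pos"],M.round(3)[2],np.arctan2(tx[1],tx[0])-np.pi, M.T@(np.array([.564,.2148,.144])-o["tcp_pos"]),M.T@(np.r_[q.x[:2],.144]-o["tcp_pos"]),o["moment"],o["contact_force"])
E
```

```text
[ 0.56291312  0.21522611 -0.74902129] -0.9432750392285991
[0.56509283 0.21406994 0.16981189] [-0.001  0.004 -1.   ] -0.7442940505905904 [ 0.00133264 -0.00030185  0.02580918] [ 0.00242078 -0.00072472  0.02580612] [-0.01884999 -0.03701288 -0.10018166] [ 0.13124742 -0.26563918  0.61945061]
```

View pics/w3.png

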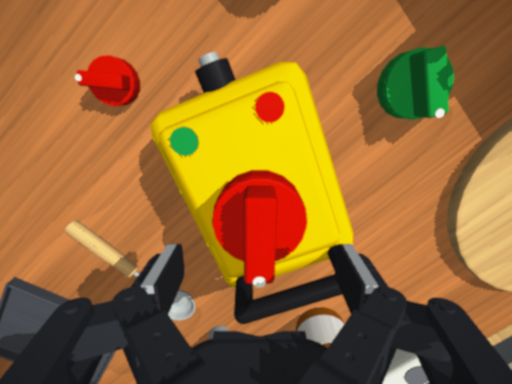

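{"method": "play_rows", "body": {
  "commands": [
    [[-1,0.009,-0.0025,0.127,0],[-1,0.009,-0.0025,0.127,0],[-1,0.009,-0.0025,0.127,0],[-1,0.009,-0.0025,0.127,0],[0.3,0.009,-0.0025,0.127,0],[0.6,0.009,-0.0025,0.127,0],[1,0.009,-0.0025,0.127,0],[1,0.009,-0.0025,0.127,0],[1,0.009,-0.0025,0.127,0],[1,0.009,-0.0025,0.127,0]]
  ],
  "grip_force": 30
}}

```text
clock: 5.0
tcp_pos: [0.5623, 0.2146, 0.1424]
orientation: [1.143, 2.926, 0.002]
contact_force: [-0.3, 0.5, 3.4]
grip_width: 0.0194
gripper_force: 35.8
```

```bash
cat > st.py <<'E'
from h import *
o=get_obs();M=R.from_rotvec(o["orientation"]).as_matrix();tx=M[:,0]
print(o["clock"],o["tcp_pos"].round(4),"yaw",round((np.arctan2(tx[1],tx[0])-np.pi+np.pi)%(2*np.pi)-np.pi,4),"F",o["contact_force"].round(2),"M",o["moment"].round(3),"w",o["grip_width"],o["gripper_force"],"j7",o["joints"][6].round(2))
E
python3 st.py
```

```text
5.0 [0.5623 0.2146 0.1424] yaw -0.7447 F [-0.27  0.5   3.41] M [ 0.131  0.005 -0.007] w 0.019425558919308653 35.78145923092961 j7 0.47
```

{"method": "play_rows", "body": {
  "commands": [
    [[1,0,0,0,-0.015],[1,0,0,0,-0.03],[1,0,0,0,-0.03],[1,0,0,0,-0.03]]
  ]
}}

```text
clock: 5.33
tcp_pos: [0.5626, 0.2151, 0.1424]
orientation: [1.072, 2.952, 0.003]
contact_force: [0.9, 3.3, 4.0]
grip_width: 0.0193
gripper_force: 35.9
```

```bash
python3 st.py
```

```text
5.3333 [0.5626 0.2151 0.1424] yaw -0.697 F [0.86 3.34 3.95] M [ 0.74  -0.457 -0.072] w 0.01930658581319777 35.91591199859977 j7 0.51
```

{"method": "play_rows", "body": {
  "commands": [
    [[1,0,0,0,-0.015],[1,0,0,0,-0.03],[1,0,0,0,-0.03],[1,0,0,0,-0.03]]
  ]
}}

```text
clock: 5.67
tcp_pos: [0.5629, 0.2156, 0.1424]
orientation: [1.001, 2.976, 0.005]
contact_force: [3.4, 5.6, 1.7]
grip_width: 0.0193
gripper_force: 36.6
```

```bash
python3 st.py
```

```text
5.6667 [0.5629 0.2156 0.1424] yaw -0.6492 F [3.43 5.59 1.69] M [ 1.196 -0.801 -0.29 ] w 0.019285979111962212 36.60446064546704 j7 0.55
```

{"method": "play_rows", "body": {
  "commands": [
    [[1,0,0,0,0],[1,0,0,0,0]]
  ]
}}

```text
clock: 5.83
tcp_pos: [0.5629, 0.2157, 0.1424]
orientation: [1.001, 2.976, 0.005]
contact_force: [3.5, 5.1, 1.6]
grip_width: 0.0194
gripper_force: 36.6
```

```bash
python3 st.py
```

```text
5.8333 [0.5629 0.2157 0.1424] yaw -0.6492 F [3.47 5.07 1.6 ] M [ 1.176 -0.741 -0.235] w 0.019442680462094238 36.600269358605146 j7 0.55
```

{"method": "play_rows", "body": {
  "commands": [
    [[1,0,0,0,-0.012],[1,0,0,0,-0.012],[1,0,0,0,-0.012]]
  ]
}}

```text
clock: 6.08
tcp_pos: [0.5629, 0.2157, 0.1425]
orientation: [0.975, 2.985, 0.005]
contact_force: [3.5, 5.7, 2.3]
grip_width: 0.0193
gripper_force: 39.0
```

```bash
python3 st.py
```

```text
6.0833 [0.5629 0.2157 0.1425] yaw -0.6316 F [3.54 5.73 2.3 ] M [ 1.223 -0.74  -0.719] w 0.019258878363766038 38.99151714518666 j7 0.57
```

{"method": "play_rows", "body": {
  "commands": [
    [[1,0,0,0,0.014],[1,0,0,0,0.014],[1,0,0,0,0.014]]
  ]
}}

```text
clock: 6.33
tcp_pos: [0.5629, 0.2157, 0.1424]
orientation: [1.006, 2.974, 0.004]
contact_force: [2.9, 4.0, 3.1]
grip_width: 0.0192
gripper_force: 36.7
```

```bash
python3 st.py
```

```text
6.3333 [0.5629 0.2157 0.1424] yaw -0.6522 F [2.92 4.01 3.11] M [ 1.16  -0.771 -0.203] w 0.01919966360864091 36.654664389789104 j7 0.55
```

{"method": "play_rows", "body": {
  "commands": [
    [[1,0,0.004,0.005,0],[1,0,0.004,0.01,0],[1,0,0.004,0.0125,0],[1,0,0.004,0.0125,0]]
  ],
  "grip_force": 45
}}

```text
clock: 6.67
tcp_pos: [0.563, 0.2157, 0.1403]
orientation: [1.006, 2.975, 0.003]
contact_force: [1.1, 3.6, 6.7]
grip_width: 0.0194
gripper_force: 46.3
```

```bash
python3 st.py
```

```text
6.6667 [0.563  0.2157 0.1403] yaw -0.6523 F [1.07 3.59 6.67] M [ 0.774 -0.152 -0.124] w 0.01943419119350592 46.29028586670756 j7 0.55
```

{"method": "play_rows", "body": {
  "commands": [
    [[1,0,0,0.006,0],[1,0,0,0.01,0],[1,0,0,0.01,0]]
  ]
}}

```text
clock: 6.92
tcp_pos: [0.563, 0.2157, 0.1382]
orientation: [1.006, 2.975, 0.003]
contact_force: [0.9, 3.3, 6.4]
grip_width: 0.0189
gripper_force: 46.0
```

```bash
python3 st.py
```

```text
6.9167 [0.563  0.2157 0.1382] yaw -0.652 F [0.85 3.26 6.42] M [ 0.765 -0.204  0.015] w 0.018869376278063687 46.02144576609135 j7 0.55
```

{"method": "play_rows", "body": {
  "commands": [
    [[1,0,0,0.006,0],[1,0,0,0.01,0],[1,0,0,0.01,0]]
  ]
}}

```text
clock: 7.17
tcp_pos: [0.563, 0.2157, 0.1363]
orientation: [1.006, 2.975, 0.003]
contact_force: [1.0, 2.4, 7.9]
grip_width: 0.0195
gripper_force: 46.2
```

```bash
python3 st.py
```

```text
7.1667 [0.563  0.2157 0.1363] yaw -0.652 F [0.97 2.35 7.86] M [ 0.749 -0.139 -0.026] w 0.019520339706316753 46.248646304011345 j7 0.55
```

{"method": "play_rows", "body": {
  "commands": [
    [[1,0,0,0,-0.03],[1,0,0,0,-0.06],[1,0,0,0,-0.09],[1,0,0,0,-0.09],[1,0,0,0,-0.09]]
  ]
}}

```text
clock: 7.58
tcp_pos: [0.5628, 0.2148, 0.1362]
orientation: [0.794, 3.039, 0.001]
contact_force: [0.6, 0.7, 8.4]
grip_width: 0.0193
gripper_force: 46.3
```

```bash
python3 st.py
```

```text
7.5833 [0.5628 0.2148 0.1362] yaw -0.5108 F [0.63 0.73 8.39] M [ 0.292 -0.059  0.021] w 0.01931258383094756 46.257092244923115 j7 0.68
```

{"method": "play_rows", "body": {
  "commands": [
    [[1,0,0,0,-0.03],[1,0,0,0,-0.06],[1,0,0,0,-0.09],[1,0,0,0,-0.12],[1,0,0,0,-0.15],[1,0,0,0,-0.18],[1,0,0,0,-0.2],[1,0,0,0,-0.2],[1,0,0,0,-0.2]]
  ]
}}

```text
clock: 8.33
tcp_pos: [0.5627, 0.2141, 0.1361]
orientation: [0.309, 3.126, -0.001]
contact_force: [0.3, 0.3, 8.1]
grip_width: 0.0196
gripper_force: 46.2
```

```bash
python3 st.py
```

```text
8.3333 [0.5627 0.2141 0.1361] yaw -0.1972 F [0.34 0.25 8.05] M [-0.05  -0.045 -0.022] w 0.019611051281768502 46.24319831840694 j7 0.95
```

{"method": "play_rows", "body": {
  "commands": [
    [[1,0,0,0,-0.03],[1,0,0,0,-0.06],[1,0,0,0,-0.09],[1,0,0,0,-0.12],[1,0,0,0,-0.14],[1,0,0,0,-0.14],[1,0,0,0,-0.14]]
  ]
}}

```text
clock: 8.92
tcp_pos: [0.5628, 0.2139, 0.1361]
orientation: [-0.036, 3.141, -0.001]
contact_force: [0.3, -0.3, 7.8]
grip_width: 0.0191
gripper_force: 46.1
```

```bash
python3 st.py
```

```text
8.9167 [0.5628 0.2139 0.1361] yaw 0.0226 F [ 0.28 -0.26  7.84] M [-0.114  0.012  0.033] w 0.019146848456132102 46.09648176468909 j7 1.14
```

{"method": "play_rows", "body": {
  "commands": [
    [[1,0,0,0,-0.01],[1,0,0,0,-0.016],[1,0,0,0,-0.016],[1,0,0,-0.01,-0.016],[1,0,0,-0.02,-0.016],[1,0,0,-0.02,-0.016]]
  ]
}}

```text
clock: 9.42
tcp_pos: [0.5628, 0.2139, 0.1401]
orientation: [-0.075, 3.14, -0.002]
contact_force: [0.4, -0.2, 5.5]
grip_width: 0.0193
gripper_force: 45.7
```

```bash
python3 st.py
```

```text
9.4167 [0.5628 0.2139 0.1401] yaw 0.0476 F [ 0.42 -0.24  5.51] M [-0.03  -0.192  0.015] w 0.019262943932155437 45.74707655701786 j7 1.17
```

Lift gently, watching the pull.

{"method": "play_rows", "body": {
  "commands": [
    [[1,0,0,-0.015,0],[1,0,0,-0.03,0],[1,0,0,-0.04,0],[1,0,0,-0.04,0]]
  ]
}}

```text
clock: 9.75
tcp_pos: [0.5614, 0.2144, 0.147]
orientation: [0.074, -3.139, 0.001]
contact_force: [0.8, 0.5, -0.6]
grip_width: 0.0191
gripper_force: 44.8
```

```bash
python3 st.py
```

```text
9.75 [0.5614 0.2144 0.147 ] yaw 0.0472 F [ 0.77  0.51 -0.59] M [ 0.014 -0.025  0.016] w 0.019067505697290266 44.786996925249696 j7 1.16
```

{"method": "play_rows", "body": {
  "commands": [
    [[1,0,0,-0.04,0],[1,0,0,-0.08,0],[1,0,0,-0.12,0],[1,0,0,-0.2,0],[1,0,0,-0.3,0],[1,0,0,-0.4,0],[1,0,0,-0.5,0],[1,0,0,-0.5,0],[1,0,0,-0.5,0]]
  ]
}}

```text
clock: 10.5
tcp_pos: [0.5628, 0.2152, 0.2489]
orientation: [-0.074, 3.138, 0.002]
contact_force: [0.5, 0.0, -1.8]
grip_width: 0.0191
gripper_force: 44.7
```

```bash
python3 - <<'E'
exec(open("st.py").read())
f=viewer.grab_frame("wrist");g=viewer.grab_frame("top")
cv2.imwrite("pics/w4.png",np.hstack([f["pixels"],g["pixels"][140:270,130:330].repeat(2,0).repeat(2,1)[:384].copy() if 0 else cv2.resize(g["pixels"][140:280,130:330],(288,202)).repeat(1,0)[:0].reshape(0,288,3) if 0 else np.pad(cv2.resize(g["pixels"][140:280,130:330],(288,202)),((0,182),(0,0),(0,0)))])[:,:,::-1])
x=viewer.trace(g,"tray")[0];ys,xs=np.nonzero(x["pixels"]);pts=np.array([atz(g,a,b,.012)[:2] for a,b in zip(xs,ys)],np.float32)
print(x["score"],cv2.minAreaRect(pts*1000))
E
```

```text
10.5 [0.5628 0.2152 0.2489] yaw 0.0471 F [ 0.46  0.02 -1.84] M [-0.009 -0.005  0.05 ] w 0.019146618342892642 44.72410227404907 j7 1.16
0.7 ((542.3483276367188, -177.86196899414062), (174.3827362060547, 143.81777954101562), 16.33325958251953)
```

View pics/w4.png

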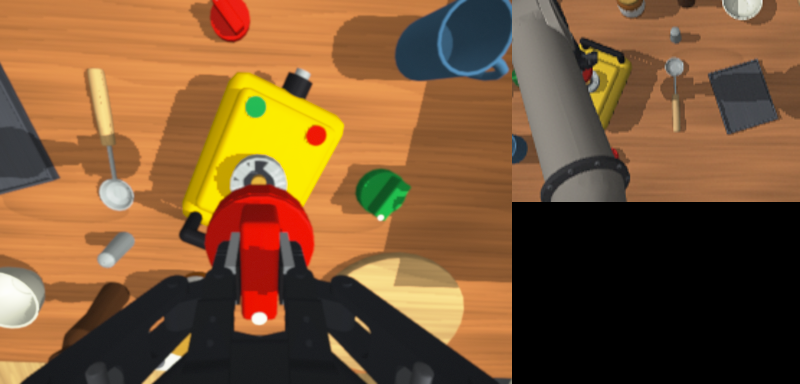

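{"method": "play_rows", "body": {
  "commands": [
    [[1,0.097,-0.98,0,0],[1,0.097,-0.98,0,0],[1,0.097,-0.98,0,0],[1,0.097,-0.98,0,0],[1,0.097,-0.98,0,0],[1,0.097,-0.98,0,0],[1,0.097,-0.98,0,0]]
  ]
}}

```text
clock: 11.23
tcp_pos: [0.5514, 0.0157, 0.2464]
orientation: [0.066, -3.139, 0.001]
contact_force: [0.1, 0.2, -1.7]
grip_width: 0.0192
gripper_force: 44.8
```

{"method": "play_rows", "body": {
  "commands": [
    [[1,0.097,-0.98,0,0],[1,0.097,-0.98,0,0],[1,0.097,-0.98,0,0],[1,0.097,-0.98,0,0],[1,0.097,-0.98,0,0],[1,0.097,-0.98,0,0],[1,0.097,-0.98,0,0]]
  ]
}}

```text
clock: 11.82
tcp_pos: [0.5418, -0.1789, 0.2465]
orientation: [0.071, -3.139, -0.001]
contact_force: [0.3, 0.5, -1.9]
grip_width: 0.0195
gripper_force: 44.8
```

{"method": "play_rows", "body": {
  "commands": [
    [[1,0,0,0.15,0],[1,0,0,0.3,0],[1,0,0,0.45,0],[1,0,0,0.6,0],[1,0,0,0.7,0],[1,0,0,0.8,0],[1,0,0,0.9,0],[1,0,0,0.98,0],[1,0,0,0.98,0],[1,0,0,0.98,0]]
  ]
}}

```text
clock: 12.65
tcp_pos: [0.5419, -0.1756, 0.0504]
orientation: [0.079, -3.138, -0.003]
contact_force: [1.0, 0.2, -0.7]
grip_width: 0.0191
gripper_force: 44.8
```

```bash
python3 - <<'E'
exec(open("st.py").read())
f=viewer.grab_frame("scene");cv2.imwrite("pics/s2.png",cv2.resize(f["pixels"][120:280,90:350,::-1],(780,480)))
E
```

```text
12.65 [ 0.5419 -0.1756  0.0504] yaw 0.0504 F [ 0.95  0.25 -0.67] M [-0.03   0.028  0.038] w 0.019078822917610327 44.783040317706764 j7 1.96
```

View pics/s2.png

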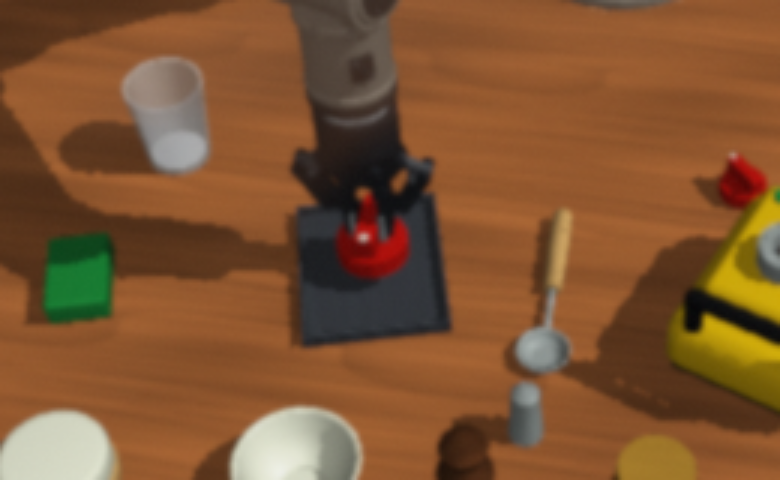

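{"method": "play_rows", "body": {
  "commands": [
    [[1,0,-0.01,0.03,0],[1,0,-0.01,0.06,0],[1,0,-0.01,0.08,0],[1,0,-0.01,0.09,0],[1,0,-0.01,0.09,0],[1,0,-0.01,0.09,0]]
  ]
}}

```text
clock: 13.2
tcp_pos: [0.5421, -0.1806, 0.0334]
orientation: [0.074, -3.141, -0.0]
contact_force: [-0.7, 1.3, -0.4]
grip_width: 0.0192
gripper_force: 44.8
```

```bash
python3 st.py
```

```text
13.2 [ 0.5421 -0.1806  0.0334] yaw 0.0468 F [-0.68  1.3  -0.4 ] M [-0.029 -0.002 -0.041] w 0.01923264573811236 44.77909052744508 j7 1.97
```

{"method": "play_rows", "body": {
  "commands": [
    [[1,0,0,0.005,0],[1,0,0,0.01,0],[1,0,0,0.01,0],[1,0,0,0.01,0]]
  ]
}}

```text
clock: 13.53
tcp_pos: [0.5421, -0.1805, 0.0314]
orientation: [-0.074, 3.141, 0.0]
contact_force: [0.4, 0.4, -1.1]
grip_width: 0.0188
gripper_force: 44.8
```

```bash
python3 st.py
```

```text
13.5333 [ 0.5421 -0.1805  0.0314] yaw 0.047 F [ 0.41  0.45 -1.06] M [ 0.068 -0.005  0.019] w 0.018768081232822857 44.77859538048506 j7 1.97
```

{"method": "play_rows", "body": {
  "commands": [
    [[1,0,0,0.004,0],[1,0,0,0.007,0],[1,0,0,0.007,0],[1,0,0,0.007,0]]
  ]
}}

```text
clock: 13.87
tcp_pos: [0.5423, -0.1806, 0.0305]
orientation: [-0.074, 3.14, 0.0]
contact_force: [-1.6, 1.0, 6.4]
grip_width: 0.0193
gripper_force: 45.7
```

```bash
python3 st.py
```

```text
13.8667 [ 0.5423 -0.1806  0.0305] yaw 0.0469 F [-1.62  0.95  6.44] M [ 0.11   0.386 -0.035] w 0.019252959836085416 45.66478588152677 j7 1.97
```

{"method": "play_rows", "body": {
  "commands": [
    [[0.4,0,0,0,0],[0.2,0,0,0,0],[0,0,0,0,0],[-0.3,0,0,0,0],[-0.6,0,0,0,0],[-0.6,0,0,0,0],[-0.6,0,0,0,0],[-0.6,0,0,-0.1,0],[-0.6,0,0,-0.3,0],[-0.6,0,0,-0.5,0],[-0.6,0,0,-0.7,0],[-0.6,0,0,-0.7,0]]
  ]
}}

```text
clock: 14.87
tcp_pos: [0.5466, -0.1822, 0.1779]
orientation: [-0.072, 3.128, -0.004]
contact_force: [1.5, -1.6, 0.3]
grip_width: 0.0685
gripper_force: 0.0
```

```bash
python3 - <<'E'
exec(open("st.py").read())
f=viewer.grab_frame("wrist");T=wristT(f,o);g=viewer.grab_frame("scene")
cv2.imwrite("pics/f.png",np.hstack([cv2.resize(f["pixels"],(400,300)),cv2.resize(g["pixels"][120:280,110:323],(400,300))])[:,:,::-1])
for x in viewer.trace(f,"cap")[:2]:
    q=x["rect"];print(x["score"],q,atz(f,(q[0]+q[2])/2,(q[1]+q[3])/2,.035,T))
E
```

```text
14.8667 [ 0.5466 -0.1822  0.1779] yaw 0.0462 F [ 1.54 -1.61  0.3 ] M [ 0.006 -0.043 -0.11 ] w 0.06847572249287749 0.0 j7 1.92
0.79 [232.0, 140.0, 293.7, 209.9] [ 0.54380902 -0.1795246   0.035     ]
0.33 [485.4, 202.6, 510.4, 261.2] [0.60144807 0.10434432 0.035     ]
```

View pics/f.png

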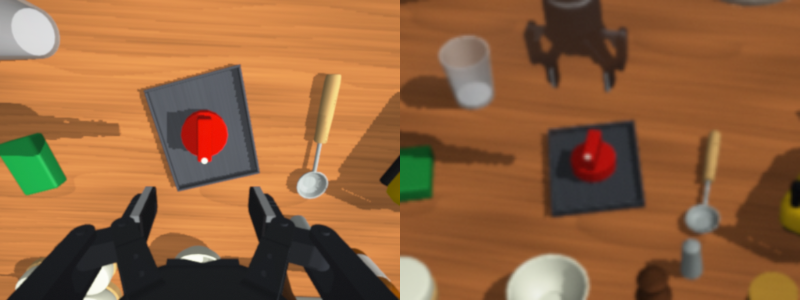

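The cap stands upright in the middle of the tray, at about (204,135) in the left picture, and the gripper is clear.

```bash
python3 -c "
from bench import r
print(r.hand_in())"
```

```text
the job is handed in; nothing more can be done
None
```

The cap was unlocked, lifted off and now stands upright in the middle of the tray, and I handed the job in at about 15 s; no verdict came back, and while I was feeling for the first stop the turning moment briefly reached 0.72 N m (limit 0.5) before I backed off.

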